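Find the stamped tile box and push it into the dispatch lane

TASK

Only one of the two empty wooden tile boxes has the star stamp under its base: with the fingertips, tip both boxes over onto a broad side so that their undersides can be seen. Then push the stamped box, still lying on its side, sideways into the dispatch lane until it lies squarely between the two white lines, and leave the other box lying outside the lane. Do not pick up or carry the boxes, and leave everything else on the table where it is.

Things in the scene. Friction and masses are not known exactly. Their poses are not given: they have to be found in the camera images.
- stamped_box: empty open-topped wooden tile box, 76 (x) by 124 (y) by 130 (z) mm, 8 mm boards, upright at the start, about 0.3 kg, friction 0.6. Broad sides face its +-x, narrow ends its +-y. Two 8 mm skids beneath, flush. Origin: centre of the underside at skid level, z to the open mouth. A dark burnt-in eight-pointed star, 59 mm, marks its underside. Left or right at random.
- plain_box: empty open-topped wooden tile box, 76 (x) by 124 (y) by 130 (z) mm, 8 mm boards, upright at the start, about 0.3 kg, friction 0.6. Broad sides face its +-x, narrow ends its +-y. Two 8 mm skids beneath, flush. Origin: centre of the underside at skid level, z to the open mouth. Underside bare wood. The table on the robot's side of both boxes is clear; tiles and the canister lie beyond them.
- stamped_mid (a point): point in the stamped box, at its middle, 65 mm above its underside (38 mm above the table when on a broad side). Either box, standing, turns on a bottom edge under about 1 N level at the rim, and falls over by itself beyond about 40 degrees; it goes with the box; axes as the box
- plain_mid (a point): point in the plain box, at its middle, 65 mm above its underside (38 mm above the table when on a broad side); it goes with the box; axes as the box
- stamped_end_l (a point): point in the stamped box, centre of the outer face of its +y narrow end, 62 mm from its middle; it goes with the box; axes as the box
- stamped_end_r (a point): point in the stamped box, centre of the outer face of its -y narrow end, 62 mm from its middle; it goes with the box; axes as the box
- lane: dispatch lane between the boxes' places: two flat painted white lines, 20 mm wide, along its x, inner edges 105 and outer edges 125 mm either side of the centre line, from 210 mm before to 450 mm beyond its origin, leading to a roller conveyor past the table's far edge. Origin: on the centre line at table height; x along the lane, away from the robot, y across it. Fixed, flat.
- tile1: mustard yellow cross-shaped tile with four pointed arms, 80 mm point to point, 12 mm thick, lying flat; origin at the centre of its underside. Leave alone.
- tile2: mustard yellow cross-shaped tile with four pointed arms, 80 mm point to point, 12 mm thick, lying flat; origin at the centre of its underside. Leave alone.
- tile3: mustard yellow cross-shaped tile with four pointed arms, 80 mm point to point, 12 mm thick, lying flat; origin at the centre of its underside. Leave alone.
- tile4: mustard yellow cross-shaped tile with four pointed arms, 80 mm point to point, 12 mm thick, lying flat; origin at the centre of its underside. Leave alone.
- tile5: mustard yellow cross-shaped tile with four pointed arms, 80 mm point to point, 12 mm thick, lying flat; origin at the centre of its underside. Leave alone.
- canister: dented brass screw-top canister, 78 mm across, 93 mm tall, standing; origin at the centre of its underside. Leave alone.
- lifter: bent iron tile lifter with a wooden grip, 256 mm long (its x from -155 grip to +101 blade), 40 mm wide, 21 mm high; origin on its underside. Leave alone.
- stone_weight: worn round stone weight with an iron bail, 92 mm across, 84 mm tall; origin at the centre of its underside. Leave alone.

How it is judged:
On the way, in this order (a step that is already met when the one before it is completed fails the run):
1. both boxes lie on a broad side at the same time, the plain one outside the lane (angle between stamped_box's own z axis and vertical between 1.47 and 1.67 rad and angle between stamped_box's own y axis and vertical between 1.47 and 1.67 rad and height (world z) of each of stamped_mid, plain_mid below 0.046 m and angle between plain_box's own z axis and vertical between 1.47 and 1.67 rad and angle between plain_box's own y axis and vertical between 1.47 and 1.67 rad and (y of plain_mid in the frame of lane above 0.15 m or y of plain_mid in the frame of lane below -0.15 m)), for 0.2 s.
2. the stamped box lies between the lane's lines (angle between stamped_box's own z axis and vertical between 1.47 and 1.67 rad and angle between stamped_box's own y axis and vertical between 1.47 and 1.67 rad and height (world z) of stamped_mid below 0.046 m and y of stamped_end_l in the frame of lane between -0.106 and 0.106 m and y of stamped_end_r in the frame of lane between -0.106 and 0.106 m and angle between the y axis of stamped_box and the y axis of lane, either way round below 0.26 rad and x of stamped_mid in the frame of lane between -0.15 and 0.36 m), for 0.2 s.
At the end, for the whole second after the job is handed in: Both boxes lie at rest on a broad side. Stamped one: both narrow-end centres within 106 mm of the lane's centre line, square to the lane within 15 degrees, middle 150 mm before to 360 mm beyond the lane's origin. Plain one: middle over 150 mm from the centre line (all of step 2 and angle between plain_box's own z axis and vertical between 1.47 and 1.67 rad and angle between plain_box's own y axis and vertical between 1.47 and 1.67 rad and height (world z) of plain_mid below 0.046 m and (y of plain_mid in the frame of lane above 0.15 m or y of plain_mid in the frame of lane below -0.15 m) and linear speed of each of stamped_box, plain_box below 0.02 m/s); the robot touches nothing.
It fails at once if a box is lifted off the table (its middle rises above 97 mm, above 58 mm while it lies on its side, or above 82 mm while it is upright) ((height (world z) of stamped_mid above 0.097 m or (angle between stamped_box's own z axis and vertical above 1.47 rad and height (world z) of stamped_mid above 0.058 m) or (angle between stamped_box's own z axis and vertical below 0.1 rad and height (world z) of stamped_mid above 0.082 m)) or (height (world z) of plain_mid above 0.097 m or (angle between plain_box's own z axis and vertical above 1.47 rad and height (world z) of plain_mid above 0.058 m) or (angle between plain_box's own z axis and vertical below 0.1 rad and height (world z) of plain_mid above 0.082 m))).
It fails at once if the plain box is pushed into the lane (its middle comes within 130 mm of the centre line) (y of plain_mid in the frame of lane between -0.13 and 0.13 m).
It fails at once if a cross tile, the canister, the lifter or the stone weight is moved more than 25 mm (distance of any of tile1, tile2, tile3, tile4, tile5, canister, lifter, stone_weight from where it was at the start of the episode above 0.025 m).
It also fails if it takes over 69 s, if anything falls off the work surface, if the arm or the gripper's body presses on something with over 40 N, if the wrist force passes 120 N, or if a joint passes its speed limit or range.

ROBOT

A 6-joint arm with a two-finger parallel gripper is mounted at the origin on the work surface. World frame = base frame: x ahead of the robot, y to its left, z up, the work surface at z = 0. Lengths are in m, angles in rad, forces in N, time in s.
With the tool pointing down it reaches from about 0.35 to 0.975 m from the base axis. Payload 4.9 kg.
Tool frame: the origin (TCP) lies midway between the tips of the shut fingers; the grasp point (between the pads) lies 19 mm behind it; z points along the fingers, y is the line along which they close (so a half turn about z gives the same grasp; the last joint's range is limited). The gripper opens to 85 mm and grips with 20 to 120 N. Pads are 22 mm wide; open, the fingers measure 114 mm over their backs; the gripper's body (76 mm by 85 mm) begins 54 mm behind the grasp point. The pads swing forward as they close: fully open they stand 13 mm farther back than shut.
Start: joints at [-1.422, 0.053, 1.613, -0, 1.476, -0.119], TCP at [0.165, -0.603, 0.231] pointing down, gripper open.
Joint ranges: [-3.01, 3.01], [-1.01, 2.22], [0.06, 2.58], [-1.02, 4.17], [0.09, 2.62], [-3.14, 3.14]. Speed limits (rad/s): [2.57, 2.57, 3.14, 3.14, 3.14, 3.14].

INTERFACE

Orientations are given as a unit quaternion [w, x, y, z].
In Python, from plant import manip, viewer, sensors gives the robot as it stands (manip), with the cameras (viewer) and the readings (sensors).
- The arm moves only by the tool drive_effector, called after "Call:" as a command line: name --argument value ..., lists and objects as JSON in quotes. Schema: {"type":"object","properties":{"steps":{"type":"object","properties":{"jaw":{"type":"array","items":{"type":"number"},"minItems":1,"maxItems":5},"tx":{"type":"array","items":{"type":"number"},"minItems":1,"maxItems":5},"ty":{"type":"array","items":{"type":"number"},"minItems":1,"maxItems":5},"tz":{"type":"array","items":{"type":"number"},"minItems":1,"maxItems":5},"wx":{"type":"array","items":{"type":"number"},"minItems":1,"maxItems":5},"wy":{"type":"array","items":{"type":"number"},"minItems":1,"maxItems":5},"wz":{"type":"array","items":{"type":"number"},"minItems":1,"maxItems":5}},"additionalProperties":false,"required":["jaw","tx","ty","tz","wx","wy","wz"]},"only":{"type":"string"},"quiet":{"type":"boolean"},"lines":{"type":"string"}},"required":["steps"],"additionalProperties":false}. steps is an object with one list for each field, all of the same length, 1 to 5, a row being the entries at one place: jaw (the opening from 0.0 (shut) to 1.0 (fully open)), tx, ty, tz (the shift in shares of the most that a row can go, 1 being 62.5 mm), wx, wy, wz (a rotation vector in fractions of the full range, 1 being pi rad); each row shifts and turns the commanded pose from where the row before left it, along the tool's axes as they then stand; what a row does not reach is not made up. A row lasts 1/8 s, in which the tool goes at most 0.0625 m and 0.188 rad, less where a joint would pass 70% of its speed; a pose out of reach is approached as far as the arm can. The fingers move at their own pace and stop on an object; the grip force is fixed at half the most. Time passes only in rows, so rows that do not move let the fingers close. The tool returns the time, the measured TCP pose, the force, the opening and the grip force at its end. only (a regular expression) keeps the lines of the reply that match it, lines (a string "A,B") keeps lines A to B, and quiet returns only ok. A shift or turn number past 1, either way, is cut back to 1. Input that does not fit is refused with a message, and nothing moves.
- sensors.state(): the state, without advancing time (a new reading comes with each control period).
- viewer.grab_frame(name): name is "scene" or "side" or "wrist"; returns the picture (400x640x3 uint8, red, green, blue); there is no depth.
- viewer.camera_params(name): a dict with "intrinsics" (3x3 intrinsics, pixels), "xyz" and "orientation" of the camera in the world. Camera axes: x right, y down, z forward; pixel columns grow to the right and rows downward; lengths in m; the calibration is good to about 2 mm. A picture is of the moment at which its call begins: read the wrist's pose just before it. camera_params takes no time and is no camera call; for the wrist camera it gives the pose at the moment of the call.
- manip.job_done(): hands the job in; it is judged then, once.
The state is a dict: "time": time; "joint_pos": joint angles; "joint_vel": joint speeds; "joint_efforts": joint torques, N m; "tool_pos": TCP position; "tool_rot": TCP orientation; "contact_force": force on the tool from outside, world axes, zero at the start; "ft_torque": the same for the moment, N m; "gripper_width": opening from 0.0 (shut) to 1.0 (fully open); "grasp_force": force on a finger pad.
Only numpy, scipy, OpenCV 4.12 (cv2) and the standard library are available. Lean on these libraries where they do the work, as an engineer would, in place of code of your own. Each camera call takes 0.05 s, during which the arm holds its last target. There are 200 camera calls.

## Working session

There is one attempt and no reset: what is moved stays moved. The work goes in short steps, Python scripts to look and compute and a tool call to move; the robot and the scene stay as the last step left them, time stands still between calls to the robot, and variables do not carry over. Pictures are saved under pics/ and viewed, at most 10 in all, crops included, and the job is handed in when it is done.

```bash
ls; mkdir -p pics; python3 - <<'E'
from plant import manip, viewer, sensors
import cv2
for n in ("scene","side"):
    im=viewer.grab_frame(n); cv2.imwrite(f"pics/{n}0.png",im[:,:,::-1])
    print(n,viewer.camera_params(n))
s=sensors.state();print(s)
E
```

```text
pics
plant.py
scene {'intrinsics': array([[475.23754864,   0.        , 319.6401405 ],
       [  0.        , 475.23754864, 200.92140092],
       [  0.        ,   0.        ,   1.        ]]), 'xyz': array([ 1.30649472, -0.36670922,  1.31350535]), 'orientation': array([-0.23668299,  0.82201716,  0.49752008, -0.14402338])}
side {'intrinsics': array([[431.19449052,   0.        , 314.29724362],
       [  0.        , 431.19449052, 192.65352748],
       [  0.        ,   0.        ,   1.        ]]), 'xyz': array([0.35650929, 1.04102818, 1.01980009]), 'orientation': array([ 0.0470573 , -0.11877722,  0.90333549, -0.4094662 ])}
{'time': 0.1, 'joint_pos': array([-1.42195234e+00,  5.33249287e-02,  1.61414364e+00, -3.46601744e-05,
        1.47598921e+00, -1.19019882e-01]), 'joint_vel': array([-0.00154838, -0.00140072, -0.00382866,  0.00121864, -0.00021842,
        0.0010472 ]), 'joint_efforts': array([ 7.80731552e-04, -3.94904459e+01, -3.71361458e+01, -9.56718804e-05,
        3.95971758e-03, -1.00397975e-05]), 'tool_pos': array([ 0.16531603, -0.60216332,  0.23017262]), 'tool_rot': array([-9.32200651e-04,  9.91043865e-01,  1.33533468e-01, -3.11546948e-05]), 'contact_force': array([-0.36259036,  0.16782829, -1.16222589]), 'ft_torque': array([ 0.00227839, -0.00850833,  0.04529496]), 'grasp_force': 0.0, 'gripper_width': 1.0006613192335791}
```

View pics/scene0.png

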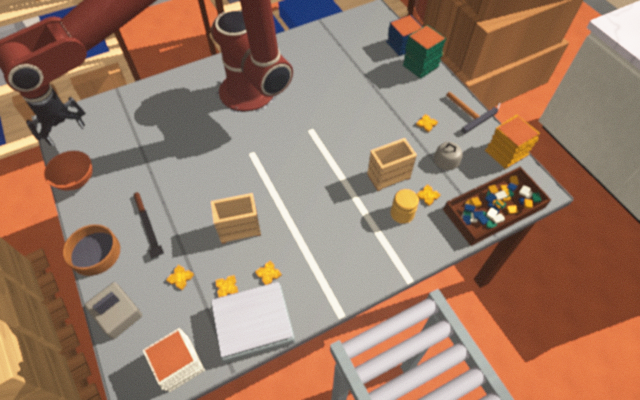

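View pics/side0.png

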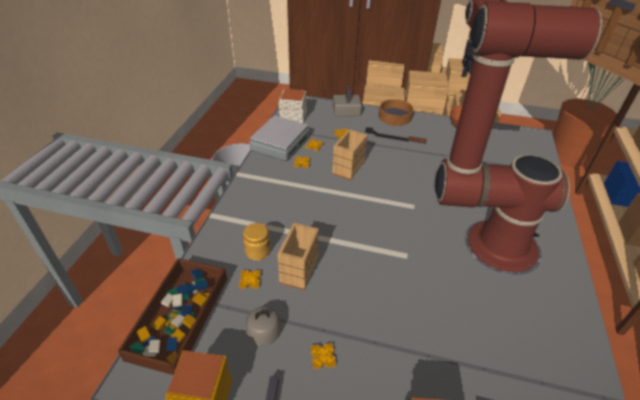

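The scene view shows the left box at about (236,218), the right box at (392,165), and the lane lines from (253,154) to (341,316) and (311,131) to (409,281). The canister (404,206) and tiles lie beyond the boxes, with clear table on the robot's side. I'll enlarge the boxes.

```bash
python3 - <<'E'
import cv2,numpy as np
a=cv2.imread("pics/scene0.png");b=cv2.imread("pics/side0.png")
def c(im,u,v): return cv2.resize(im[v:v+75,u:u+100],(400,300),interpolation=cv2.INTER_CUBIC)
cv2.imwrite("pics/crop0.png",np.vstack([np.hstack([c(a,190,180),c(a,345,130)]),np.hstack([c(b,300,115),c(b,250,220)])]))
E
cat > h.py <<'E'
import numpy as np
from plant import manip, viewer, sensors
from scipy.spatial.transform import Rotation as R
def cam(n):
    p=viewer.camera_params(n);return p["intrinsics"],np.array(p["xyz"]),R.from_quat(p["orientation"],scalar_first=True).as_matrix()
def ray(n,u,v):
    K,t,M=cam(n);d=M@np.linalg.solve(K,[u,v,1.]);return t,d
def onz(n,u,v,z):
    t,d=ray(n,u,v);return t+d*(z-t[2])/d[2]
def proj(n,P):
    K,t,M=cam(n);q=K@(M.T@(np.array(P)-t));return q[:2]/q[2]
def two(p,q):
    t1,d1=ray("scene",*p);t2,d2=ray("side",*q)
    s=np.linalg.lstsq(np.c_[d1,-d2],t2-t1,rcond=None)[0]
    a=t1+d1*s[0];b=t2+d2*s[1];return (a+b)/2,np.linalg.norm(a-b)
E
```

```text
(no output)
```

View pics/crop0.png

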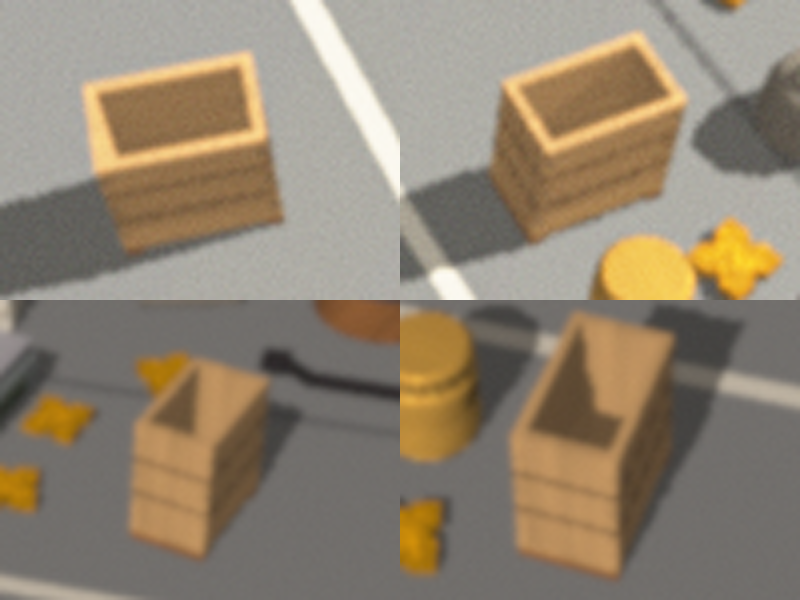

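The crops show both boxes' rim and base corners clearly (left column: left box, right column: right box). I'll fit the poses from them, with the lane lines.

```bash
cat > fit.py <<'E'
from h import *
from scipy.optimize import least_squares
def fit(obs,x0):
    def f(p):
        r=[]
        for n,(sx,sy,top),u in obs:
            c,s=np.cos(p[2]),np.sin(p[2]);a,b=sx*.038,sy*.062
            r+=list(proj(n,[p[0]+c*a-s*b,p[1]+s*a+c*b,p[3] if top else 0])-u)
        return r
    o=least_squares(f,x0);print(o.x.round(4),"rms px",np.sqrt(np.mean(o.fun**2)).round(2));return o.x
def O(n,off,l): return [(n,k,(off[0]+u/4-.375,off[1]+v/4-.375)) for k,u,v in l]
L=O("scene",(190,180),[((-1,-1,1),85,87),((-1,1,1),250,55),((1,1,1),270,140),((1,-1,1),100,172),((1,1,0),283,218),((1,-1,0),127,250)])+\
 O("side",(300,115),[((1,1,1),135,125),((-1,1,1),208,148),((-1,-1,1),268,80),((1,-1,1),195,60),((1,1,0),132,233),((-1,1,0),205,257),((-1,-1,0),262,185)])
Rr=O("scene",(345,130),[((-1,-1,1),103,85),((-1,1,1),240,35),((1,1,1),286,100),((1,-1,1),145,152),((1,-1,0),135,240),((1,1,0),262,195),((-1,-1,0),92,183)])+\
 O("side",(250,220),[((1,-1,1),175,15),((-1,-1,1),275,38),((-1,1,1),220,155),((1,1,1),112,135),((1,1,0),118,250),((-1,1,0),218,277)])
fit(L,[.7,-.3,0,.13]);fit(Rr,[.7,.2,0,.13])
for q in [(253,154),(341,316),(311,131),(409,281)]: print(onz("scene",*q,0).round(3))
for n,q in [("canister",(404,215)),("t",(428,195)),("t",(268,272)),("t",(227,287)),("t",(180,277)),("stone",(448,162)),("t",(427,123)),("lift",(137,197)),("lift",(155,255))]: print(n,onz("scene",*q,0.01).round(3))
for q in [(413,207),(238,176),(406,256),(212,217)]: print(onz("side",*q,0).round(3))
E
python3 fit.py
```

```text
[ 0.5483 -0.257  -0.2485  0.1276] rms px 0.77
[ 0.5942  0.2648 -0.0548  0.1293] rms px 0.78
[ 0.295 -0.101  0.   ]
[ 0.943 -0.11   0.   ]
[0.296 0.125 0.   ]
[0.943 0.119 0.   ]
canister [0.751 0.225 0.01 ]
t [0.723 0.336 0.01 ]
t [ 0.729 -0.239  0.01 ]
t [ 0.716 -0.364  0.01 ]
t [ 0.623 -0.475  0.01 ]
stone [0.644 0.473 0.01 ]
t [0.465 0.509 0.01 ]
lift [ 0.29  -0.508  0.01 ]
lift [ 0.519 -0.519  0.01 ]
[ 0.289 -0.103  0.   ]
[ 0.937 -0.099  0.   ]
[0.291 0.126 0.   ]
[0.937 0.127 0.   ]
```

Poses: left box at (0.548,-0.257) with yaw -0.25, right box at (0.594,0.265) with yaw -0.055. The lane centre is y≈0.010 and its origin x≈0.50. I'll tip each box towards the robot by pulling the inside of its near wall with half-open fingers at about z 0.10.

Units first: shifts go in shares of 62.5 mm and turns go in shares of pi rad. So 0.046 m is 0.736, -0.023 m is -0.368.

Call:
drive_effector --steps '{"jaw":[0.5, 0.5, 0.5, 0.5, 0.5], "tx":[0.736, 0.736, 0.736, 0.736, 0.736], "ty":[-0.368, -0.368, -0.368, -0.368, -0.368], "tz":[0, 0, 0, 0, 0], "wx":[0, 0, 0, 0, 0], "wy":[0, 0, 0, 0, 0], "wz":[0, 0, 0, 0, 0]}'

```text
time: 0.72
tool_pos: [0.3576, -0.4295, 0.2308]
tool_rot: [-0.0, 0.991, 0.133, -0.0]
contact_force: [-0.0, -0.1, -0.2]
gripper_width: 0.5
grasp_force: 0.0
```

Call:
drive_effector --steps '{"jaw":[0.5, 0.5, 0.5, 0.5, 0.5], "tx":[0.736, 0.736, 0.736, 0.736, 0.736], "ty":[-0.368, -0.368, -0.368, -0.368, -0.368], "tz":[0, 0, 0, 0, 0], "wx":[0, 0, 0, 0, 0], "wy":[0, 0, 0, 0, 0], "wz":[0, 0, 0, 0, 0]}'

```text
time: 1.35
tool_pos: [0.549, -0.2577, 0.2308]
tool_rot: [-0.0, 0.991, 0.134, -0.0]
contact_force: [0.4, 0.1, -0.1]
gripper_width: 0.5
grasp_force: 0.0
```

Call:
drive_effector --steps '{"jaw":[0.5, 0.5, 0.5, 0.5], "tx":[0, 0, 0, 0], "ty":[0, 0, 0, 0], "tz":[0, 0, 0, 0], "wx":[0, 0, 0, 0], "wy":[0, 0, 0, 0], "wz":[0.0547, 0.0547, 0.0547, 0]}'

```text
time: 1.85
tool_pos: [0.5479, -0.259, 0.2307]
tool_rot: [-0.0, 0.992, -0.123, -0.0]
contact_force: [-0.6, -0.2, -0.1]
gripper_width: 0.501
grasp_force: 0.0
```

To row units: 0.045 m is 0.72, 0.041 m is 0.656.

Call:
drive_effector --steps '{"jaw":[0.5, 0.5, 0.5, 0.5], "tx":[0, 0, 0, -0.16], "ty":[0, 0, 0, 0], "tz":[0.72, 0.72, 0.656, 0], "wx":[0, 0, 0, 0], "wy":[0, 0, 0, 0], "wz":[0, 0, 0, 0]}'

```text
time: 2.35
tool_pos: [0.5355, -0.255, 0.0957]
tool_rot: [-0.002, 0.992, -0.123, -0.004]
contact_force: [-0.2, 0.2, 0.7]
gripper_width: 0.499
grasp_force: 0.0
```

Call:
drive_effector --steps '{"jaw":[0.5, 0.5, 0.5], "tx":[-0.24, -0.32, -0.32], "ty":[0, 0, 0], "tz":[0, 0, 0], "wx":[0, 0, 0], "wy":[0, 0, 0], "wz":[0, 0, 0]}'

```text
time: 2.72
tool_pos: [0.4855, -0.244, 0.1035]
tool_rot: [0.001, 0.992, -0.123, 0.002]
contact_force: [0.7, -0.3, -0.4]
gripper_width: 0.505
grasp_force: 0.1
```

To row units: -0.06 m is -0.96, -0.05 m is -0.8.

Call:
drive_effector --steps '{"jaw":[0.5, 0.5, 0.5, 0.5, 0.5], "tx":[-0.56, -0.72, -0.8, -0.48, 0], "ty":[0, 0, 0, 0, 0], "tz":[0, 0, -0.32, -0.96, -0.72], "wx":[0, 0, 0, 0, 0], "wy":[0, 0, 0, 0, 0], "wz":[0, 0, 0, 0, 0]}'

```text
time: 3.35
tool_pos: [0.3307, -0.2043, 0.2254]
tool_rot: [0.002, 0.992, -0.124, 0.003]
contact_force: [1.2, 0.6, 0.2]
gripper_width: 0.5
grasp_force: 0.0
```

```bash
python3 - <<'E'
from plant import manip, viewer, sensors
import cv2
for n in ("scene","side"): cv2.imwrite(f"pics/{n}1.png",viewer.grab_frame(n)[:,:,::-1])
E
```

```text
(no output)
```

View pics/scene1.png

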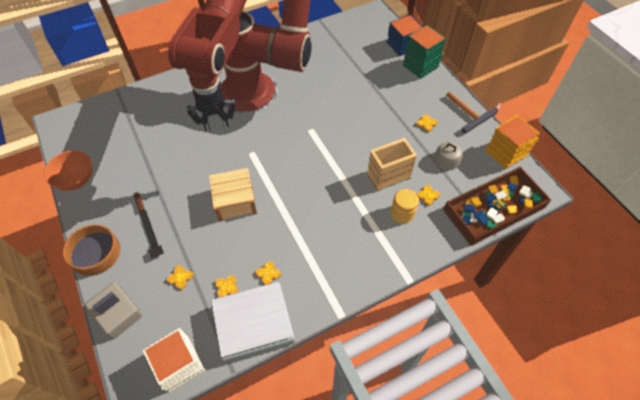

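The left box now lies on its near broad side at (232,195), and its base at (237,210) looks bare. Next is the right box, done the same way.

To row units: -0.0483 m is -0.7728, 0.0237 m is 0.3792, -0.0965 rad / 3.1416 = -0.0307.

Call:
drive_effector --steps '{"jaw":[0.5, 0.5, 0.5, 0.5, 0.5], "tx":[0, 0, 0.3792, 0.3792, 0.3792], "ty":[0, 0, -0.7728, -0.7728, -0.7728], "tz":[0, 0, 0, 0, 0], "wx":[0, 0, 0, 0, 0], "wy":[0, 0, 0, 0, 0], "wz":[-0.0307, -0.0307, 0, 0, 0]}'

```text
time: 4.08
tool_pos: [0.4116, -0.0625, 0.2228]
tool_rot: [0.001, 1.0, -0.028, 0.002]
contact_force: [1.4, -0.6, -1.1]
gripper_width: 0.502
grasp_force: 0.0
```

Call:
drive_effector --steps '{"jaw":[0.5, 0.5, 0.5, 0.5, 0.5], "tx":[0.3792, 0.3792, 0.3792, 0.3792, 0.3792], "ty":[-0.7728, -0.7728, -0.7728, -0.7728, -0.7728], "tz":[0, 0, 0, 0, 0], "wx":[0, 0, 0, 0, 0], "wy":[0, 0, 0, 0, 0], "wz":[0, 0, 0, 0, 0]}'

```text
time: 4.7
tool_pos: [0.5434, 0.1726, 0.2229]
tool_rot: [-0.0, 1.0, -0.027, 0.002]
contact_force: [1.3, 0.4, 0.2]
gripper_width: 0.499
grasp_force: 0.0
```

Call:
drive_effector --steps '{"jaw":[0.5, 0.5, 0.5, 0.5], "tx":[0.3792, 0.3792, 0, 0], "ty":[-0.7728, -0.7728, 0, 0], "tz":[0, 0, 0, 0], "wx":[0, 0, 0, 0], "wy":[0, 0, 0, 0], "wz":[0, 0, 0, 0]}'

```text
time: 5.2
tool_pos: [0.5951, 0.2645, 0.2221]
tool_rot: [0.0, 1.0, -0.027, 0.001]
contact_force: [-0.2, -0.4, 0.1]
gripper_width: 0.499
grasp_force: 0.0
```

To row units: 0.045 m is 0.72, 0.032 m is 0.512.

Call:
drive_effector --steps '{"jaw":[0.5, 0.5, 0.5, 0.5], "tx":[0, 0, 0, -0.16], "ty":[0, 0, 0, 0], "tz":[0.72, 0.72, 0.512, 0], "wx":[0, 0, 0, 0], "wy":[0, 0, 0, 0], "wz":[0, 0, 0, 0]}'

```text
time: 5.7
tool_pos: [0.5828, 0.2632, 0.0967]
tool_rot: [0.001, 1.0, -0.028, -0.003]
contact_force: [-0.8, 0.3, 0.8]
gripper_width: 0.502
grasp_force: 0.0
```

Call:
drive_effector --steps '{"jaw":[0.5, 0.5, 0.5], "tx":[-0.24, -0.32, -0.32], "ty":[0, 0, 0], "tz":[0, 0, 0], "wx":[0, 0, 0], "wy":[0, 0, 0], "wz":[0, 0, 0]}'

```text
time: 6.08
tool_pos: [0.5307, 0.2687, 0.1025]
tool_rot: [-0.001, 1.0, -0.028, 0.002]
contact_force: [0.2, 0.7, -0.4]
gripper_width: 0.501
grasp_force: 0.1
```

Call:
drive_effector --steps '{"jaw":[0.5, 0.5, 0.5, 0.5, 0.5], "tx":[-0.56, -0.72, -0.8, -0.48, 0], "ty":[0, 0, 0, 0, 0], "tz":[0, 0, -0.32, -0.96, -0.72], "wx":[0, 0, 0, 0, 0], "wy":[0, 0, 0, 0, 0], "wz":[0, 0, 0, 0, 0]}'

```text
time: 6.7
tool_pos: [0.3709, 0.2774, 0.2243]
tool_rot: [-0.001, 1.0, -0.027, 0.002]
contact_force: [0.8, 1.0, 0.1]
gripper_width: 0.499
grasp_force: 0.0
```

```bash
python3 - <<'E'
from plant import manip, viewer, sensors
import cv2
import numpy as np
ims=[]
for n in ("scene","side"):
    im=viewer.grab_frame(n)[:,:,::-1]; cv2.imwrite(f"pics/{n}2.png",im); ims.append(im)
def c(im,u,v): return cv2.resize(im[v:v+75,u:u+100],(400,300),interpolation=cv2.INTER_CUBIC)
a,b=ims
cv2.imwrite("pics/crop2.png",np.vstack([np.hstack([c(a,190,155),c(a,335,115)]),np.hstack([c(b,320,115),c(b,260,200)])]))
E
```

```text
(no output)
```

View pics/crop2.png

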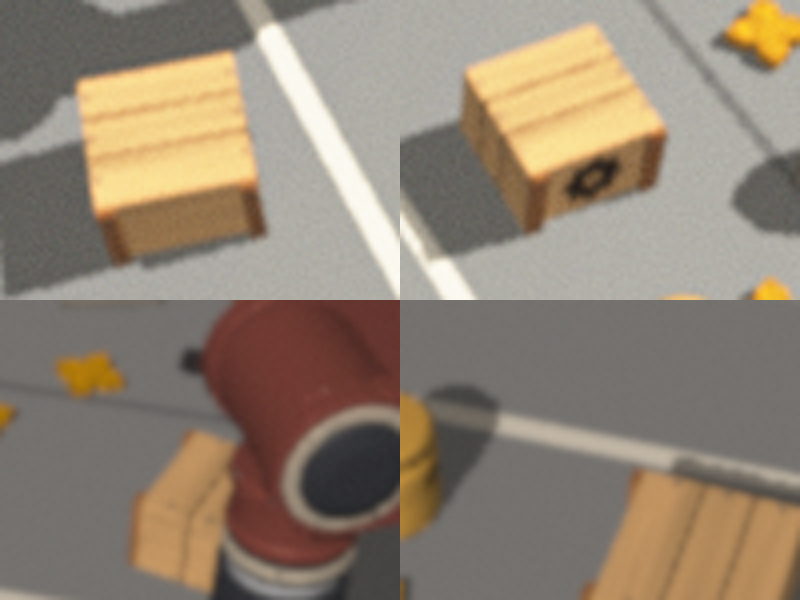

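The star is at (590,178) in the crop, so the right-hand box is the stamped one; the left one's base is bare. Both lie on a broad side. I'll measure both boxes from the top-face corners and base.

```bash
python3 - <<'E'
from h import *
for off,l in [((335,115),[(65,72),(198,25),(265,130),(125,180)]),((190,155),[(78,82),(233,52),(257,183),(98,213)])]:
    P=np.array([onz("scene",off[0]+u/4-.375,off[1]+v/4-.375,.076) for u,v in l]);print(P.round(3).tolist(),P.mean(0).round(3))
    e=(P[1]-P[0])+(P[2]-P[3]);print("yaw",np.arctan2(-e[0],e[1]).round(3))
for off,l in [((335,115),[(133,230),(258,185)])]:
    for u,v in l: print("base",onz("scene",off[0]+u/4-.375,off[1]+v/4-.375,0).round(3))
print(sensors.state()["joint_pos"].round(2))
E
```

```text
[[0.423, 0.213, 0.076], [0.431, 0.34, 0.076], [0.554, 0.328, 0.076], [0.545, 0.199, 0.076]] [0.488 0.27  0.076]
yaw -0.065
[[0.367, -0.274, 0.076], [0.397, -0.153, 0.076], [0.52, -0.186, 0.076], [0.489, -0.304, 0.076]] [ 0.443 -0.229  0.076]
yaw -0.252
base [0.547 0.213 0.   ]
base [0.556 0.333 0.   ]
[ 0.48 -0.35  1.98  0.    1.5   2.1 ]
```

To row units: -0.04 m is -0.64, 0.0375 m is 0.6, -0.1807 rad / 3.1416 = -0.0575.

Call:
drive_effector --steps '{"jaw":[0.8, 0.8, 0.8, 0.8, 0.8], "tx":[0.6, 0.6, 0.6, 0, 0], "ty":[-0.64, -0.64, -0.64, 0, 0], "tz":[0, 0, 0, 0, 0], "wx":[0, 0, 0, 0, 0], "wy":[0, 0, 0, 0, 0], "wz":[0, 0, 0, -0.0575, -0.0575]}'

```text
time: 7.42
tool_pos: [0.4917, 0.391, 0.2208]
tool_rot: [-0.0, 0.988, 0.156, 0.0]
contact_force: [-0.0, 0.0, 0.3]
gripper_width: 0.804
grasp_force: 0.0
```

Call:
drive_effector --steps '{"jaw":[0.8, 0.8, 0.8, 0.8, 0.8], "tx":[0, 0, 0, 0, 0], "ty":[0, 0, 0, 0, 0], "tz":[0, 0, 0, 0, 0], "wx":[0, 0, 0, 0, 0], "wy":[0, 0, 0, 0, 0], "wz":[-0.0575, -0.0575, -0.0575, -0.0575, -0.0575]}'

```text
time: 8.05
tool_pos: [0.4914, 0.3906, 0.2217]
tool_rot: [0.0, 0.821, 0.571, 0.001]
contact_force: [1.3, 0.3, 0.1]
gripper_width: 0.801
grasp_force: 0.0
```

Call:
drive_effector --steps '{"jaw":[0.8, 0.8, 0.8, 0.8], "tx":[0, 0, 0, 0], "ty":[0, 0, 0, 0], "tz":[0, 0, 0, 0], "wx":[0, 0, 0, 0], "wy":[0, 0, 0, 0], "wz":[-0.0575, -0.0575, 0, 0]}'

```text
time: 8.55
tool_pos: [0.4915, 0.3907, 0.2209]
tool_rot: [0.0, 0.708, 0.706, 0.001]
contact_force: [0.4, -0.1, -0.5]
gripper_width: 0.8
grasp_force: 0.0
```

To row units: 0.04 m is 0.64, 0.025 m is 0.4.

Call:
drive_effector --steps '{"jaw":[0.8, 0.8, 0.8, 0.8, 0.8], "tx":[0, 0, 0, 0, 0], "ty":[0, 0, 0, 0, 0], "tz":[0.64, 0.64, 0.64, 0.64, 0.4], "wx":[0, 0, 0, 0, 0], "wy":[0, 0, 0, 0, 0], "wz":[0, 0, 0, 0, 0]}'

```text
time: 9.18
tool_pos: [0.4905, 0.39, 0.0328]
tool_rot: [-0.0, 0.708, 0.706, -0.001]
contact_force: [-0.2, 0.6, 0.3]
gripper_width: 0.801
grasp_force: 0.0
```

Call:
drive_effector --steps '{"jaw":[0.8, 0.8, 0.8, 0.8, 0.8], "tx":[-0.48, -0.32, -0.32, -0.32, -0.32], "ty":[0, 0, 0, 0, 0], "tz":[0, 0, 0, 0, 0], "wx":[0, 0, 0, 0, 0], "wy":[0, 0, 0, 0, 0], "wz":[0, 0, 0, 0, 0]}'

```text
time: 9.8
tool_pos: [0.4921, 0.2797, 0.0358]
tool_rot: [0.0, 0.707, 0.707, 0.001]
contact_force: [-0.3, 2.0, 0.8]
gripper_width: 0.799
grasp_force: 1.1
```

Call:
drive_effector --steps '{"jaw":[0.8, 0.8, 0.8, 0.8, 0.8], "tx":[-0.32, -0.32, -0.32, -0.32, -0.32], "ty":[0, 0, 0, 0, 0], "tz":[0, 0, 0, 0, 0], "wx":[0, 0, 0, 0, 0], "wy":[0, 0, 0, 0, 0], "wz":[0, 0, 0, 0, 0]}'

```text
time: 10.42
tool_pos: [0.4917, 0.1794, 0.0352]
tool_rot: [-0.0, 0.707, 0.707, 0.0]
contact_force: [0.4, 2.5, 1.9]
gripper_width: 0.798
grasp_force: 1.6
```

```bash
python3 - <<'E'
from plant import manip, viewer, sensors
import cv2
cv2.imwrite("pics/scene3.png",viewer.grab_frame("scene")[:,:,::-1])
E
```

```text
(no output)
```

View pics/scene3.png

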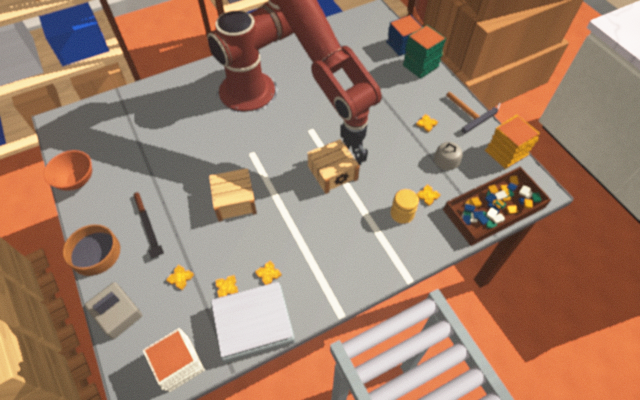

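The stamped box is sliding squarely at (333,165) and is already over the right-hand line. The TCP is at y=0.179, so 0.096 remains to reach y≈0.083; then I'll back off and lift.

To row units: -0.02 m is -0.32, -0.016 m is -0.256.

Call:
drive_effector --steps '{"jaw":[0.8, 0.8, 0.8, 0.8, 0.8], "tx":[-0.32, -0.32, -0.32, -0.32, -0.256], "ty":[0, 0, 0, 0, 0], "tz":[0, 0, 0, 0, 0], "wx":[0, 0, 0, 0, 0], "wy":[0, 0, 0, 0, 0], "wz":[0, 0, 0, 0, 0]}'

```text
time: 11.1
tool_pos: [0.4912, 0.0837, 0.0347]
tool_rot: [-0.0, 0.707, 0.707, -0.0]
contact_force: [-0.8, 2.1, 1.8]
gripper_width: 0.799
grasp_force: 1.2
```

Call:
drive_effector --steps '{"jaw":[0.8, 0.8, 0.8, 0.8, 0.8], "tx":[0, 0.48, 0.64, 0.32, 0], "ty":[0, 0, 0, 0, 0], "tz":[0, 0, 0, -0.8, -0.96], "wx":[0, 0, 0, 0, 0], "wy":[0, 0, 0, 0, 0], "wz":[0, 0, 0, 0, 0]}'

```text
time: 11.72
tool_pos: [0.4898, 0.1758, 0.1442]
tool_rot: [-0.001, 0.706, 0.708, -0.002]
contact_force: [1.3, 0.7, 0.0]
gripper_width: 0.801
grasp_force: 0.0
```

Call:
drive_effector --steps '{"jaw":[0.8, 0.8, 0.8, 0.8], "tx":[0.8, 0.8, 0.8, 0], "ty":[0, 0, 0, 0], "tz":[-0.64, 0, 0, 0], "wx":[0, 0, 0, 0], "wy":[0, 0, 0, 0], "wz":[0, 0, 0, 0]}'

```text
time: 12.22
tool_pos: [0.4907, 0.3262, 0.1836]
tool_rot: [-0.0, 0.705, 0.709, -0.0]
contact_force: [-0.3, 0.1, -0.2]
gripper_width: 0.802
grasp_force: 0.0
```

```bash
python3 - <<'E'
from plant import manip, viewer, sensors
import cv2
im=viewer.grab_frame("scene")[:,:,::-1];cv2.imwrite("pics/scene4.png",im)
cv2.imwrite("pics/crop4.png",cv2.resize(im[120:240,200:360],(800,600),interpolation=cv2.INTER_CUBIC))
E
```

```text
(no output)
```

View pics/crop4.png

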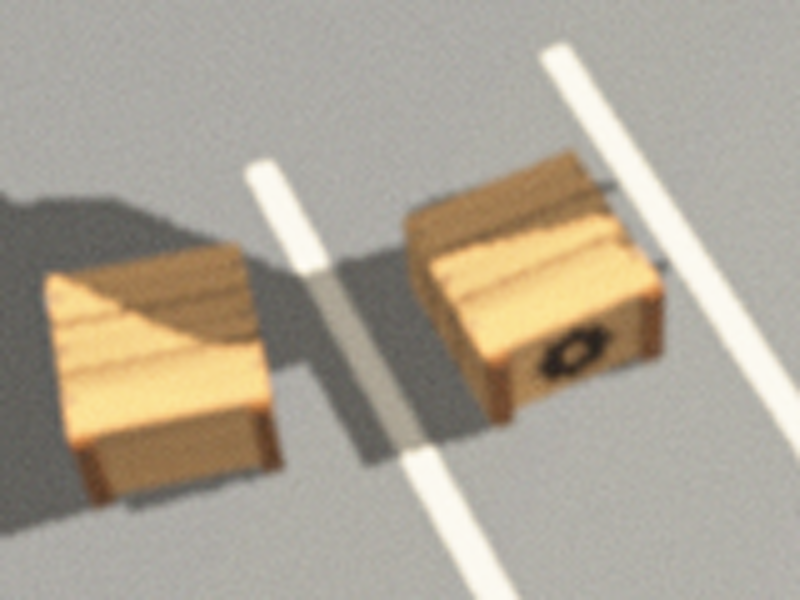

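The stamped box lies squarely between the lines, with base corners at (500,422) and (660,355) in the crop; the plain box is outside. I'll run a quick number check and hand in.

```bash
python3 - <<'E'
from h import *
P=[onz("scene",200+u/5-.4,120+v/5-.4,z) for u,v,z in [(500,422,0),(660,355,0),(408,216,.076),(572,152,.076)]]
print(np.round(P,3).tolist())
ys=[p[1] for p in P]
if min(ys)>-.08 and max(ys)<.1: print(manip.job_done())
E
```

```text
[[0.554, -0.048, 0.0], [0.556, 0.068, 0.0], [0.429, -0.05, 0.076], [0.432, 0.068, 0.076]]
the job is handed in; nothing more can be done
None
```

I tipped both boxes towards the robot and pushed the stamped box (the right-hand one) sideways until it lay square in the lane, its middle within about 5 mm of the centre line. The plain box lies outside the lane, and the job is handed in.

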